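# Push a board carrier home in the bench fixture

## Robot

A 7-joint arm with a two-finger parallel gripper is mounted at the origin on the work surface. World frame = base frame: x ahead of the robot, y to its left, z up, the work surface at z = 0. Lengths are in m, angles in rad, forces in N, time in s.
With the tool pointing down it reaches from about 0.425 to 1.025 m from the base axis. Payload 3.6 kg.
Tool frame: the origin (TCP) lies on the centre line of the jaws, within the pads' length; the fingertips stand 25 mm ahead of it and the grasp point (between the pads) lies 6 mm ahead of it (bot.finger_overhang is the distance from the TCP to the fingertips, in m); z points along the fingers, x is the direction in which the jaws open and shut, and the axes are right-handed (so a half turn about z gives the same grasp; the last joint's range is limited). The gripper opens to 85 mm and grips with 20 to 120 N. Pads are 22 mm wide; open, the fingers measure 114 mm over their backs; the gripper's body (76 mm by 85 mm) begins 54 mm behind the grasp point. The pads swing forward as they close: fully open they stand 13 mm farther back than shut.
Start: joints at [-1.395, 0.591, 0.048, 1.609, -0.033, 0.943, -0.034], TCP at [0.193, 0.699, 0.256] pointing down, gripper open.
Joint ranges: [-2.69, 2.69], [-0.47, 2.24], [-1.27, 1.36], [0.19, 2.51], [-1.53, 4.68], [0.08, 2.07], [-3.09, 3.09]. Speed limits (rad/s): [2.57, 2.57, 3.14, 3.14, 3.14, 3.14, 3.14].

## Interface

Orientations are given as a unit quaternion [w, x, y, z].
In Python, from plant import bot gives the robot as it stands.
- The arm moves only by the shell command python3 -m pendant 'ROWS'. ROWS is a JSON object of lists of equal length, an entry for each row: "angular": the turn, a rotation vector about the tool's x, y, z in rad, a list of three; "offset": the shift along the tool's x, y, z in mm, a list of three; "fingers": the closure, from -1 (fully open) to 1 (shut). In form: {"angular": [[wx, wy, wz], ...], "offset": [[dx, dy, dz], ...], "fingers": [fingers, ...]}. A call has exactly 5 rows; each row is the pose to reach, as a shift and turn from the pose commanded when the call began, along the tool's axes at that moment; what a row does not reach only later rows make up. A row lasts 1/8 s, in which the tool goes at most 62.5 mm and 10.7 degrees, less where a joint would pass 70% of its speed; a pose out of reach is approached as far as the arm can. A call with a gripper value outside its range is refused whole. The fingers move at their own pace and stop on an object; the grip force is fixed at half the most. Time passes only in rows, so rows that repeat a pose let the fingers close, or fill a call up. It gives the time, the measured TCP pose, the force and the opening at its end, in the units of the state.
- bot.get_obs(): the state, without advancing time (a new reading comes with each control period).
- bot.grab_frame(name): name is "side" or "top" or "wrist"; returns (picture, depth): 400x640x3 uint8, blue, green, red; 400x640 float32, m along the optical axis (not along the pixel's ray), 0 where there is no reading.
- bot.camera_params(name): a dict with "camera_matrix" (3x3 intrinsics, pixels), "dist" ([k1, k2, p1, p2, k3] as OpenCV has them; the pictures are not rectified), "origin" and "attitude" of the camera in the world. Camera axes: x right, y up, looking along -z (the intrinsics and any distortion apply to the point x, -y, -z); pixel columns grow to the right and rows downward; lengths in m; the calibration is good to about 2 mm. A picture is of the moment at which its call begins: read the wrist's pose just before it. camera_params takes no time and is no camera call; for the wrist camera it gives the pose at the moment of the call.
- bot.finish_job(): hands the job in, once; it reports no verdict.
The state is a dict: "time": time; "joint_positions": joint angles; "dq": joint speeds; "tau": joint torques, N m; "position": TCP position; "tcp_rot": TCP orientation; "wrist_force": force on the tool from outside, world axes, zero at the start; "wrist_torque": the same for the moment, N m; "opening": finger opening in m.
Only numpy, scipy, OpenCV 4.12 (cv2) and the standard library are available. Lean on these libraries where they do the work, as an engineer would, in place of code of your own. Each camera call takes 0.05 s, during which the arm holds its last target.

## Task

Push the circuit board on its black carrier across the bench until it sits flush in the corner of the fixture, against both the long back rail and the fixed end stop, and push the fixture's sliding stop along the rail until it rests against the carrier's other side. Keep the carrier flat on the bench throughout, do not lift it, and leave the spool, tin, screwdriver and helping-hands stand where they are. Finish with the robot clear of everything.

Things in the scene. Friction and masses are not known exactly. Their poses are not given: they have to be found in the camera images.
- jig: Fixture fixed to the bench. Origin: bench level, on the front face of its 400 mm aluminium back rail. +x points through the rail, away from the working side (about away from the robot), +y along the rail to the fixed end stop. Rail: x 0 to 25, y -220 to 180 mm, 30 high. The carrier slides on the bare bench in front of it.
- corner (a point): Inner corner of the fixture at bench level, where the rail's front face meets the fixed end stop's inner face: x 0, y 160 mm in the fixture's frame (same axes as jig). The fixed end stop is an aluminium block at right angles to the rail: x -100 to 0, y 160 to 180 mm in that frame, 30 high.
- carrier: Loose black plastic carrier with a green circuit board, 90 (own x) by 120 mm (own y), vertical sides 25 high, low components up to 35 mm; 0.28 to 0.56 kg. Origin: centre of its underside. Starts in front of the rail, short of rail and fixed stop, turned up to 0.3 rad. Home: long side on the rail, centre at x -45, y 100 mm in the fixture's frame, own x and y along the fixture's.
- slide_stop (a joint): Sliding stop's place on the rail, m, grows towards the fixed end stop (+y of fixture). Steel block 96 mm long (y), x -70 to 0, 29 high, top plate to 37 mm overlapping the rail. Face towards the carrier is at fixture y = -0.100 m plus this value; at 0.140 it touches a carrier that is home. Starts 0 to 0.055, range 0 to 0.155; friction 2.5 N, no spring, stays where left.
- stop_end (a point): Centre of the sliding stop's flat outer end face (its -y end, farther from the carrier), 15 mm above the bench, 35 mm in front of the rail face. Push here towards the fixture's +y to move the stop. Face 70 mm wide, 28 mm high.
- spool: Bystander: grey spool, 56 mm diameter, 45 mm high, upright, to the robot's right. Origin: centre of its underside.
- tin: Bystander: round steel tin, 60 mm diameter, 35 mm high, to the robot's left. Origin: centre of its underside.
- screwdriver: Bystander: screwdriver with black handle, lying to the right of the fixture, roughly along the robot's x. Origin: underside of the tool, near its middle.
- helping_hands: Bystander: helping-hands stand, round dark base 84 mm diameter, post and crossbar with two clips, 140 mm high, to the left of the fixture. Origin: centre of its base's underside.
Not all that is in view belongs to the job. Of the things like the carrier, leave any that is pink; of the rest the smaller one is meant.

How it is judged:
At the end, for the whole second after the job is handed in: The carrier lies flat, at rest, within 3.5 mm of touching both the back rail and the fixed end stop and parallel to them within 2 degrees, and the sliding stop is within 3.5 mm of its place against the carrier's other side (x of carrier in the frame of jig between -0.0485 and -0.042 m and y of carrier in the frame of jig between 0.0965 and 0.103 m and angle between the x axis of carrier and the x axis of jig, either way round below 0.035 rad and height (world z) of carrier below 0.004 m and value of joint slide_stop between 0.1365 and 0.1435 m and linear speed of carrier below 0.01 m/s).
It fails at once if the carrier is lifted off the bench (height (world z) of carrier above 0.008 m).
It fails at once if the carrier is tipped (angle between carrier's own z axis and vertical above 0.12 rad).
It fails at once if the spool, tin, screwdriver or helping-hands stand is moved (by over 20 mm) (distance of any of spool, screwdriver, tin, helping_hands from where it was at the start of the episode above 0.02 m).
It also fails if it takes over 54 s, if anything falls off the work surface, if the arm or the gripper's body presses on something with over 40 N, if the wrist force passes 120 N, or if a joint passes its speed limit or range.

## Working session

There is one attempt and no reset: what is moved stays moved. The work goes in short steps, Python scripts to look and compute and a shell command to move; the robot and the scene stay as the last step left them, time stands still between calls to the robot, and variables do not carry over. Pictures are saved under pics/ and viewed, and the job is handed in when it is done.

```bash
ls; mkdir -p pics; python3 - <<'E'
from plant import bot
import cv2
o=bot.get_obs();print(o)
for n in("top","side"):
    p,d=bot.grab_frame(n);cv2.imwrite(f'pics/{n}0.png',p);import numpy as np;np.save(f'pics/{n}0.npy',d);print(n,bot.camera_params(n))
E
```

```text
pics
{'time': 0.0, 'joint_positions': array([-1.39544836,  0.59209503,  0.04825207,  1.60985021, -0.03332788,
        0.94268478, -0.03369655]), 'dq': array([ 0.00109793,  0.00074107, -0.00046356, -0.00070765, -0.00046549,
        0.0007348 , -0.00157041]), 'tau': array([ 3.40623901e-04, -5.48703182e+01,  1.54680334e+00, -1.98129630e+01,
        9.37460340e-03,  8.50300246e-03, -3.91332406e-06]), 'position': array([0.19232409, 0.69821548, 0.25514655]), 'tcp_rot': array([ 7.06720265e-04,  7.95461095e-01,  6.06003630e-01, -8.64770223e-04]), 'wrist_force': array([-1.01086246, -0.28608418, -0.70174382]), 'wrist_torque': array([ 0.01947415,  0.04138828, -0.01123529]), 'opening': 0.08533118938475753}
top {'camera_matrix': array([[369.88452179,   0.        , 314.27769083],
       [  0.        , 369.88452179, 198.37012713],
       [  0.        ,   0.        ,   1.        ]]), 'dist': array([-0.08909715,  0.        ,  0.        ,  0.        ,  0.        ]), 'origin': array([0.27450147, 0.00453194, 1.03847686]), 'attitude': array([ 0.70943822,  0.07207415, -0.06362312, -0.69817965])}
side {'camera_matrix': array([[461.53010061,   0.        , 322.10583788],
       [  0.        , 461.53010061, 200.214631  ],
       [  0.        ,   0.        ,   1.        ]]), 'dist': array([-0.11547322,  0.        ,  0.        ,  0.        ,  0.        ]), 'origin': array([ 0.13339782, -1.01172505,  0.86783482]), 'attitude': array([ 0.8769132 ,  0.44983356, -0.07657551, -0.15102715])}
```

View pics/top0.png

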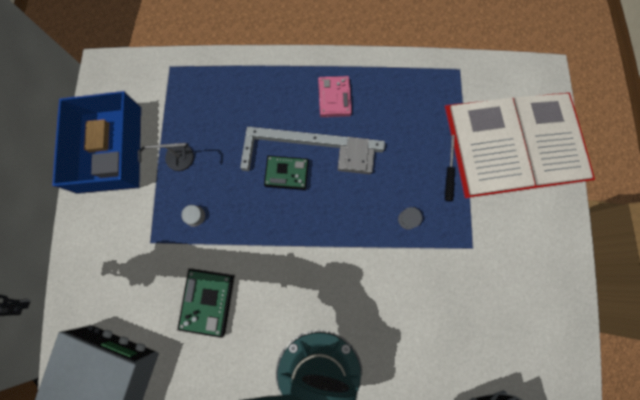

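View pics/side0.png

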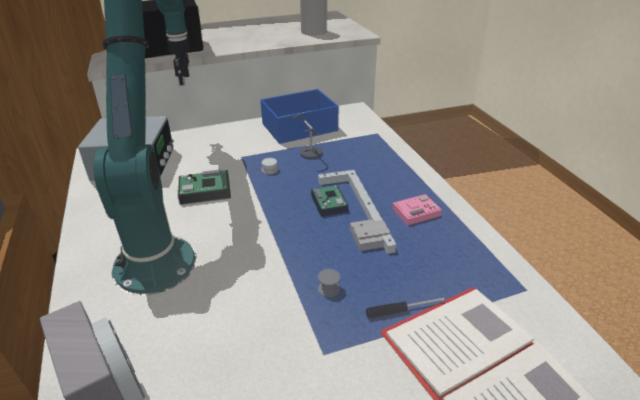

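Candidates for the carrier in the top view: a pink board at (335,95), which must be left; a green board at (287,172) by the rail; and a larger green board at (206,302). The smaller green one at (287,172) is the target. I'll check it in close crops.

```bash
cat > h.py <<'E'
import numpy as np,cv2
from scipy.spatial.transform import Rotation as R
def ray(c,uv):
    n=cv2.undistortPoints(np.array([[uv]],float),c['camera_matrix'],c['dist'])[0,0]
    q=c['attitude'];r=R.from_quat([q[1],q[2],q[3],q[0]])
    return c['origin'],r.apply([n[0],-n[1],-1.])
def atz(c,uv,z):
    o,d=ray(c,uv);return o+d*(z-o[2])/d[2]
def proj(c,P):
    q=c['attitude'];r=R.from_quat([q[1],q[2],q[3],q[0]])
    p=r.inv().apply(np.atleast_2d(P)-c['origin'])*[1,-1,-1]
    return cv2.projectPoints(p,np.zeros(3),np.zeros(3),c['camera_matrix'],c['dist'])[0][:,0]
E
python3 - <<'E'
import cv2
p=cv2.imread('pics/top0.png')
c=p[115:200,235:395];cv2.imwrite('pics/c1.png',cv2.resize(c,None,fx=5,fy=5,interpolation=cv2.INTER_CUBIC))
s=cv2.imread('pics/side0.png')[160:260,300:420];cv2.imwrite('pics/c2.png',cv2.resize(s,None,fx=6,fy=6,interpolation=cv2.INTER_CUBIC))
E
```

```text
(no output)
```

View pics/c1.png

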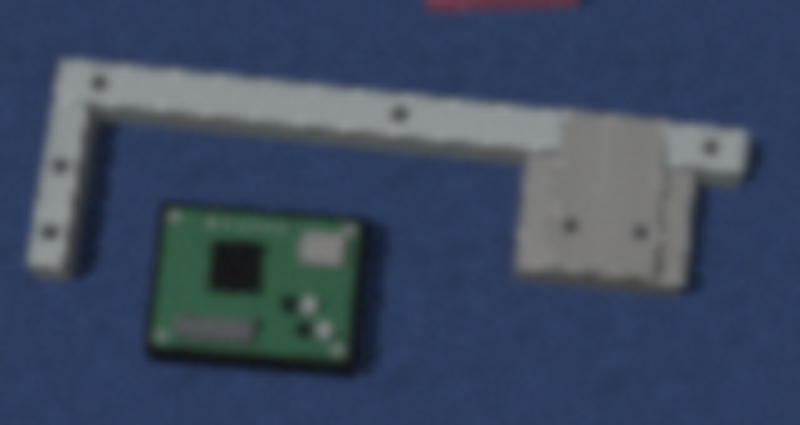

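View pics/c2.png

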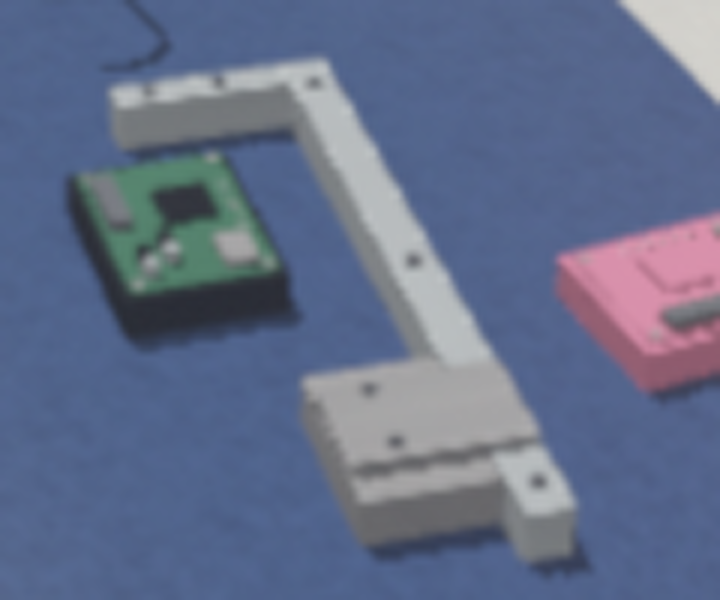

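The crops confirm it: a green board on a black carrier with its corners at about (268,156), (309,158), (306,189) and (265,186) in the top view. The sliding stop is at about (356,155).

```bash
cat > fit.py <<'E'
import numpy as np,cv2
from h import *
from plant import bot
from scipy.optimize import least_squares
T=bot.camera_params('top');S=bot.camera_params('side')
t=lambda x,y:((x+.5)/5-.5+235,(y+.5)/5-.5+115)
s=lambda x,y:((x+.5)/6-.5+300,(y+.5)/6-.5+160)
jig=[((25,180,30),T,t(62,60)),((-100,180,30),T,t(28,266)),((-100,160,30),T,t(73,273)),((0,160,30),T,t(91,103)),((25,-220,30),T,t(749,130)),
 ((25,180,30),S,s(328,60)),((-100,180,30),S,s(110,90)),((-100,160,30),S,s(116,107)),((0,160,30),S,s(288,92)),((25,-220,30),S,s(577,500)),((0,-220,30),S,s(517,515)),((0,-220,0),S,s(522,558))]
car=[((45,60,25),T,t(163,204)),((45,-60,25),T,t(373,218)),((-45,-60,0),T,t(355,374)),((-45,60,0),T,t(148,357)),
 ((45,60,25),S,s(222,152)),((45,-60,25),S,s(285,268)),((-45,-60,25),S,s(127,297)),((-45,60,25),S,s(68,178)),((-45,-60,0),S,s(137,340)),((45,-60,0),S,s(292,312))]
def fit(obs,x0,cams=None):
    def f(p):
        r=[]
        for m,c,uv in obs:
            m=np.array(m)/1e3;cs,sn=np.cos(p[2]),np.sin(p[2])
            P=[p[0]+cs*m[0]-sn*m[1],p[1]+sn*m[0]+cs*m[1],m[2]]
            r+=list(proj(c,P)[0]-uv)
        return r
    q=least_squares(f,x0,loss='soft_l1');print(np.round(q.x,4),np.round(np.array(f(q.x)).reshape(-1,2),1).tolist());return q.x
if __name__=='__main__':
    for sel in (None,T,S):
        g=lambda o:[a for a in o if sel is None or a[1] is sel]
        J=fit(g(jig),[.75,0,0]);C=fit(g(car),[.65,.1,0])
        a=J[2];d=C[:2]-J[:2];print('carrier in jig mm',[round(1e3*v,1) for v in (np.cos(a)*d[0]+np.sin(a)*d[1],-np.sin(a)*d[0]+np.cos(a)*d[1])],C[2]-a)
    W=lambda x,y:J[:2]+[np.cos(a)*x-np.sin(a)*y,np.sin(a)*x+np.cos(a)*y]
    for nm,uv,z in (('spool',(411,217),.045),('tin',(194,214),.035),('hh',(180,156),.01),('scr',(450,180),.02),('big',(206,302),.03)): print(nm,atz(T,uv,z)[:2])
    for nm,c,uv,z in (('st -y far botom',S,s(370,545),0),('st topfront -y',S,s(352,475),.029),('stop +y front top',T,t(515,275),.037),('stop -y front top',T,t(690,285),.029)):
        P=atz(c,uv,z)[:2]-J[:2];print(nm,1e3*np.array([np.cos(a)*P[0]+np.sin(a)*P[1],-np.sin(a)*P[0]+np.cos(a)*P[1]]))
E
python3 fit.py
```

```text
[ 0.6383  0.042  -0.0968] [[-0.3, -0.0], [-0.2, -0.1], [-2.3, -0.7], [-0.6, 0.1], [-0.3, 0.3], [-1.0, 0.5], [-0.2, 0.3], [0.2, 0.6], [0.3, -0.8], [0.2, 2.1], [1.6, 1.1], [-0.1, 2.1]]
[ 0.5499  0.1015 -0.0644] [[-1.0, -1.2], [-1.3, -0.9], [-0.1, 0.4], [-0.1, 0.6], [0.6, 0.1], [1.7, 1.6], [-0.2, 1.6], [-0.3, -0.0], [-1.8, 1.0], [0.2, 0.7]]
carrier in jig mm [np.float64(-93.8), np.float64(50.7)] 0.032401065888451513
[ 0.6386  0.0403 -0.0922] [[0.2, 0.2], [0.6, 0.1], [-1.5, -0.6], [-0.1, 0.3], [0.2, -0.1]]
[ 0.5493  0.0997 -0.0823] [[-0.0, -1.3], [-0.4, -0.3], [0.2, 1.0], [0.3, 0.4]]
carrier in jig mm [np.float64(-94.4), np.float64(50.9)] 0.009929580846135738
[ 0.64    0.0467 -0.0982] [[-1.1, -0.3], [-0.1, -0.6], [0.3, -0.3], [0.3, -1.7], [-0.2, 0.9], [1.3, -0.1], [-0.4, 0.9]]
[ 0.5511  0.1059 -0.0506] [[0.1, -0.8], [1.7, 0.6], [0.1, 0.8], [-0.6, -0.7], [-1.6, 0.1], [0.3, -0.3]]
carrier in jig mm [np.float64(-94.3), np.float64(50.2)] 0.04755078841508363
spool [ 0.42007097 -0.24580076]
tin [0.42045708 0.35160076]
hh [0.59590106 0.41673613]
scr [ 0.53188962 -0.36846378]
big [0.18337863 0.30371626]
st -y far botom [ -63.58246581 -190.93226684]
st topfront -y [ -68.12525265 -172.96176899]
stop +y front top [ -78.17457035 -100.55927151]
stop -y front top [ -70.50726121 -199.57578244]
```

```bash
python3 -m pendant '{"angular":[[0,0,-0.03],[0,0,-0.06],[0,0,-0.1],[0,0,-0.14],[0,0,-0.172]],"offset":[[-40,34,0],[-85,73,0],[-132,113,0],[-179,153,0],[-225,193,0]],"fingers":[-1,-1,-1,-1,-1]}'
cat > st.py <<'E'
import sys,numpy as np
from h import *
from plant import bot
# jig pose
import json
J=np.array(json.load(open('jig.json')))
o=bot.get_obs();p=o['position'];q=o['tcp_rot'];r=R.from_quat([q[1],q[2],q[3],q[0]])
Rj=R.from_euler('z',J[2])
pj=Rj.inv().apply(p-[J[0],J[1],0])*1e3
print('t',round(o['time'],2),'tcp',np.round(p,4),'jig mm',np.round(pj,1),'F',np.round(o['wrist_force'],1),'open',round(o['opening'],4))
x=r.apply([1,0,0]);xj=Rj.inv().apply(x);print('tool x angle in jig',round(np.arctan2(xj[1],xj[0]),4),'z',np.round(r.apply([0,0,1]),3))
if len(sys.argv)>3:
    tj=np.array([float(v) for v in sys.argv[1:4]])
    print('offset',np.round(r.inv().apply(Rj.apply(tj-pj)),1))
E
echo '[0.639,0.042,-0.096]'>jig.json; python3 st.py -175 50 250
```

```text
time: 0.72
position: [0.3195, 0.4286, 0.2561]
tcp_rot: [0.0, 0.74, 0.672, -0.0]
wrist_force: [1.3, -0.2, -0.3]
opening: 0.0853
t 0.72 tcp [0.3195 0.4286 0.2561] jig mm [-355.1  354.2  256.1] F [ 1.3 -0.2 -0.3] open 0.0853
tool x angle in jig 1.5711 z [ 0.    -0.001 -1.   ]
offset [-304.2  180.     6.3]
```

```bash
python3 -m pendant '{"angular":[[0,0,0],[0,0,0],[0,0,0],[0,0,0],[0,0,0]],"offset":[[-50,29,0],[-100,59,0],[-150,89,0],[-200,119,0],[-250,148,0]],"fingers":[-1,-1,-1,-1,-1]}'
python3 -m pendant '{"angular":[[0,0,0],[0,0,0],[0,0,0],[0,0,0],[0,0,0]],"offset":[[-34,20,0],[-54,31,0],[-54,31,0],[-54,31,0],[-54,31,0]],"fingers":[-1,-1,-1,-1,-1]}'
python3 st.py -175 50 70; python3 - <<'E'
from plant import bot
import cv2
c=bot.camera_params('wrist');p,d=bot.grab_frame('wrist');cv2.imwrite('pics/w1.png',p);print(c)
import pickle;pickle.dump(c,open('w1.pkl','wb'))
E
```

```text
time: 1.35
position: [0.4425, 0.1659, 0.2563]
tcp_rot: [0.0, 0.74, 0.672, 0.0]
wrist_force: [0.7, -0.1, -0.6]
opening: 0.0856
time: 1.98
position: [0.4671, 0.1124, 0.2562]
tcp_rot: [-0.0, 0.74, 0.673, -0.0]
wrist_force: [0.0, 0.5, -0.8]
opening: 0.0853
t 1.98 tcp [0.4671 0.1124 0.2562] jig mm [-177.9   53.6  256.2] F [ 0.   0.5 -0.8] open 0.0853
tool x angle in jig 1.5727 z [-0.  0. -1.]
offset [ -3.6   3.  186.2]
{'camera_matrix': array([[281.65984192,   0.        , 320.42656012],
       [  0.        , 281.65984192, 198.25513485],
       [  0.        ,   0.        ,   1.        ]]), 'dist': array([0.01357117, 0.        , 0.        , 0.        , 0.        ]), 'origin': array([0.38563037, 0.11934622, 0.37486073]), 'attitude': array([ 0.72967285, -0.11886748, -0.10833714,  0.66461351])}
```

View pics/w1.png

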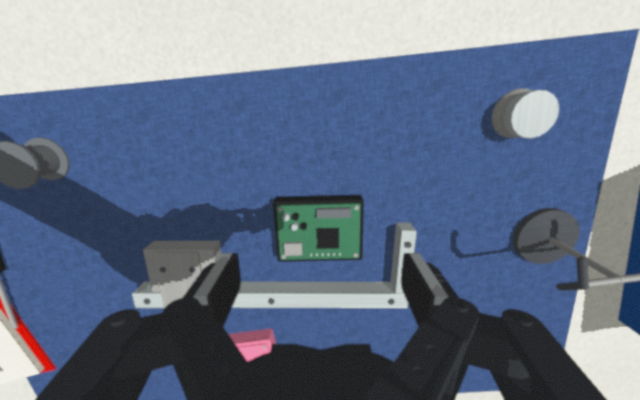

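The wrist view shows the carrier at (318,228), the rail from (135,300) to (408,300), the end stop at (405,255) and the sliding stop at (183,265). I'll enlarge it.

```bash
python3 - <<'E'
import cv2
p=cv2.imread('pics/w1.png')
for i,(x,y) in enumerate(((125,190),(265,190))):
    cv2.imwrite(f'pics/w1{i}.png',cv2.resize(p[y:y+120,x:x+160],None,fx=5,fy=5,interpolation=cv2.INTER_CUBIC))
E
```

```text
(no output)
```

View pics/w10.png

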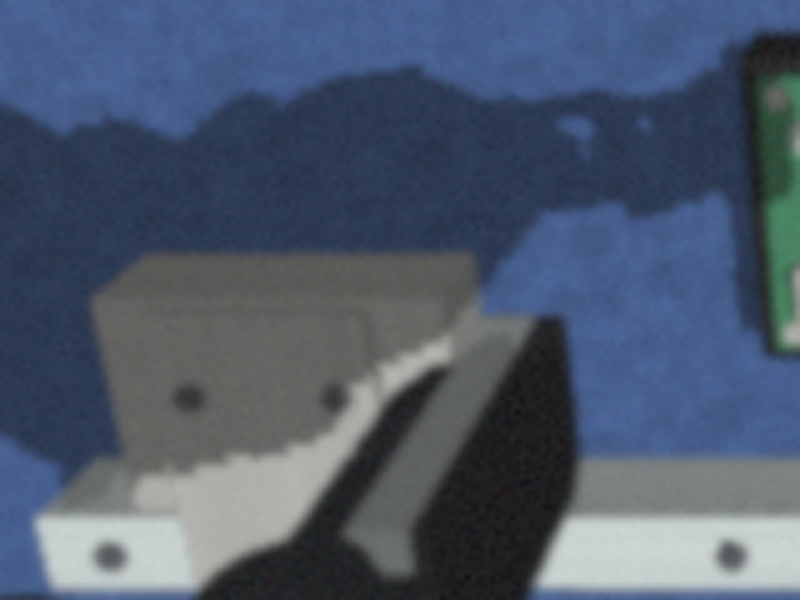

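View pics/w11.png

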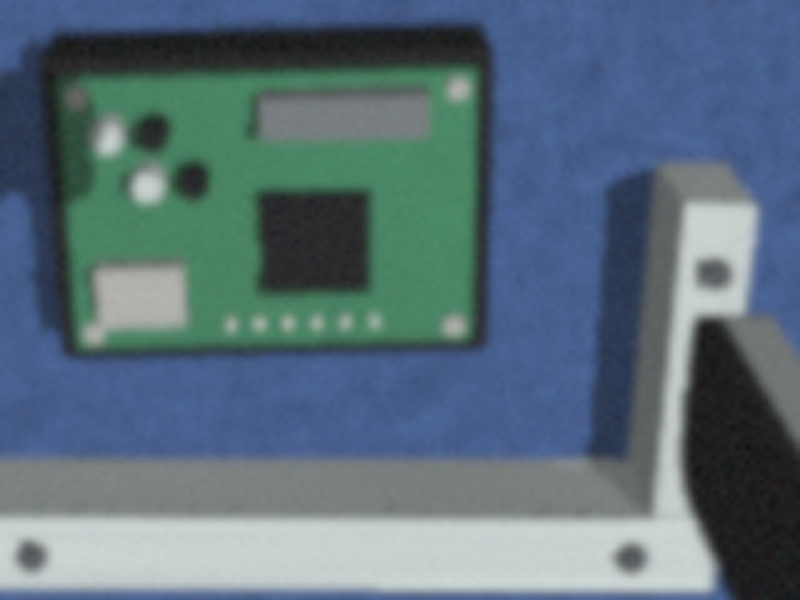

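```bash
cat > fw.py <<'E'
import pickle,json
from fit import *
c=pickle.load(open('w1.pkl','rb'))
a0=lambda x,y:((x+.5)/5-.5+125,(y+.5)/5-.5+190)
a1=lambda x,y:((x+.5)/5-.5+265,(y+.5)/5-.5+190)
J=fit([((0,-220,30),c,a0(37,515)),((25,-220,30),c,a0(50,588)),((0,-220,0),c,a0(97,460)),((0,160,30),c,a1(655,515)),((-100,160,30),c,a1(685,203)),((-100,180,30),c,a1(757,203)),((-100,160,0),c,a1(655,162)),((-100,180,0),c,a1(727,162)),((25,180,30),c,a1(717,588))],[.64,.04,-.1])
C=fit([((45,-60,25),c,a1(68,352)),((45,60,25),c,a1(483,343)),((-45,-60,0),c,a1(55,38)),((-45,60,0),c,a1(485,28))],[.55,.1,-.06])
a=J[2]
def tj(P):
    d=np.array(P[:2])-J[:2];return np.round(1e3*np.array([np.cos(a)*d[0]+np.sin(a)*d[1],-np.sin(a)*d[0]+np.cos(a)*d[1]]),1)
print(tj(C),C[2]-a)
for uv,z in((a0(475,255),0),(a0(148,253),0),(a0(480,300),.029),(a0(92,300),.029)):print(tj(atz(c,uv,z)))
json.dump(list(J),open('jig.json','w'))
E
python3 fw.py; python3 st.py -180 47 200
```

```text
[ 0.6399  0.0436 -0.0964] [[0.1, 0.3], [0.9, 0.1], [0.5, -1.1], [-0.6, 0.6], [-0.2, 0.1], [0.4, 0.1], [0.1, -0.6], [-0.4, -0.5], [-0.9, 0.3]]
[ 0.5504  0.1022 -0.073 ] [[-0.8, 1.7], [1.1, 2.0], [0.0, -1.4], [-0.1, -1.1]]
[-94.7  49.7] 0.02337324245313177
[-68.5 -97.2]
[ -69.1 -192.7]
[-69.6 -85.8]
[ -69.6 -191.7]
t 2.02 tcp [0.4672 0.1123 0.2562] jig mm [-178.5   51.7  256.2] F [0.1 0.3 0.5] open 0.0854
tool x angle in jig 1.573 z [-0.  0. -1.]
offset [-4.7 -1.5 56.2]
```

```bash
python3 -m pendant '{"angular":[[0,0,0],[0,0,0],[0,0,0],[0,0,0],[0,0,0]],"offset":[[-2,-1,45],[-4,-2,90],[-5,-2,135],[-5,-2,175],[-5,-2,200]],"fingers":[-1,-1,-1,-1,-1]}'
python3 -m pendant '{"angular":[[0,0,0],[0,0,0],[0,0,0],[0,0,0],[0,0,0]],"offset":[[0,0,10],[0,0,20],[0,0,26],[0,0,26],[0,0,26]],"fingers":[-1,-1,-1,-1,-1]}'
python3 st.py -150 47 30; python3 - <<'E'
from plant import bot
import cv2,pickle
print(bot.finger_overhang)
pickle.dump(bot.camera_params('wrist'),open('w2.pkl','wb'))
for n in('wrist','side'):
    p,d=bot.grab_frame(n)
    if n=='side':p=cv2.resize(p[130:280,200:420],None,fx=3.5,fy=3.5,interpolation=cv2.INTER_CUBIC)
    cv2.imwrite(f'pics/{n}2.png',p)
E
```

```text
time: 2.65
position: [0.4645, 0.1071, 0.0545]
tcp_rot: [-0.001, 0.74, 0.673, -0.001]
wrist_force: [-0.7, 0.8, 0.4]
opening: 0.0854
time: 3.28
position: [0.4655, 0.1062, 0.0308]
tcp_rot: [0.0, 0.741, 0.672, 0.0]
wrist_force: [0.6, -0.1, 0.5]
opening: 0.0855
t 3.27 tcp [0.4655 0.1062 0.0308] jig mm [-179.6   45.5   30.8] F [ 0.6 -0.1  0.5] open 0.0855
tool x angle in jig 1.5704 z [ 0.001  0.    -1.   ]
offset [ 1.5 29.6  0.9]
0.025
```

View pics/wrist2.png

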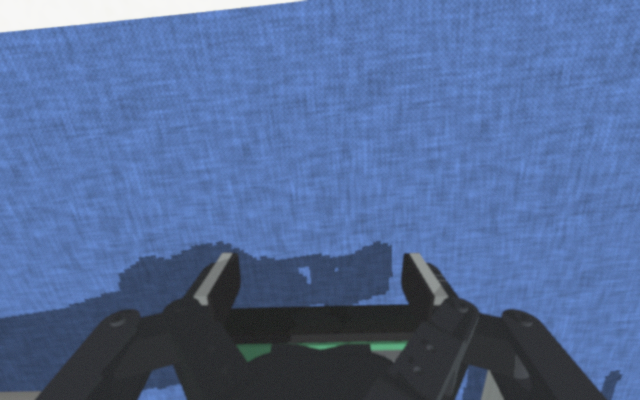

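View pics/side2.png

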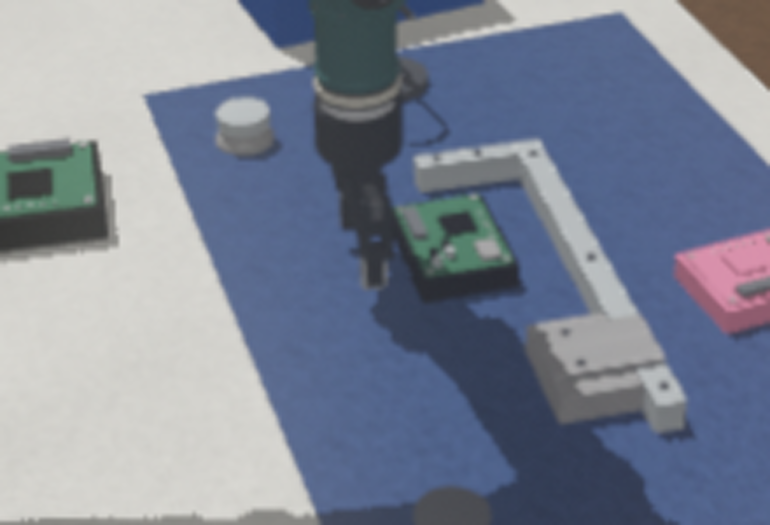

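The fingers stand in front of the carrier, with the near finger tip at side pixel (307,212) and the carrier not yet touched. I'll check the tip height by projecting it.

```bash
python3 - <<'E'
from h import *;from plant import bot;import json
J=json.load(open('jig.json'));S=bot.camera_params('side');Rj=R.from_euler('z',J[2])
for y in(-11,2):
  for x in (-168,-190):
    for z in(5,18):print(x,y,z,proj(S,Rj.apply([x/1e3,y/1e3,z/1e3])+[J[0],J[1],0])[0])
E
```

```text
-168 -11 5 [311.01614493 217.07294044]
-168 -11 18 [310.94867055 213.68441994]
-190 -11 5 [303.96222975 218.1509388 ]
-190 -11 18 [303.8557546 214.7584089]
-168 2 5 [310.07394148 214.55606529]
-168 2 18 [310.00194572 211.17828798]
-190 2 5 [303.068295   215.61889994]
-190 2 18 [302.95789611 212.2370857 ]
```

```bash
python3 -m pendant '{"angular":[[0,0,0],[0,0,0],[0,0,0],[0,0,0],[0,0,0]],"offset":[[1,0,2],[1,0,4],[1,0,5],[1,0,5],[1,0,5]],"fingers":[-1,-1,-1,-1,-1]}'
python3 st.py -140 49 24
```

```text
time: 4.0
position: [0.4652, 0.1071, 0.0253]
tcp_rot: [-0.0, 0.74, 0.672, -0.0]
wrist_force: [-0.6, -0.6, 0.6]
opening: 0.0852
t 4.0 tcp [0.4652 0.1071 0.0253] jig mm [-180.    46.4   25.3] F [-0.6 -0.6  0.6] open 0.0852
tool x angle in jig 1.5704 z [-0. -0. -1.]
offset [ 2.7 40.   1.3]
```

```bash
python3 -m pendant '{"angular":[[0,0,0],[0,0,0],[0,0,0],[0,0,0],[0,0,0]],"offset":[[3,8,1],[3,15,2],[3,21,2],[3,25,2],[3,29,2]],"fingers":[-1,-1,-1,-1,-1]}'
python3 -m pendant '{"angular":[[0,0,0],[0,0,0],[0,0,0],[0,0,0],[0,0,0]],"offset":[[0,7,0],[0,14,0],[0,21,0],[0,28,0],[0,34,0]],"fingers":[-1,-1,-1,-1,-1]}'
python3 st.py -101 49 24
```

```text
time: 4.62
position: [0.4939, 0.1073, 0.0233]
tcp_rot: [-0.001, 0.74, 0.672, -0.001]
wrist_force: [-2.5, 1.1, 0.7]
opening: 0.0854
time: 5.25
position: [0.5289, 0.1039, 0.0233]
tcp_rot: [0.0, 0.741, 0.672, 0.0]
wrist_force: [-0.8, -0.1, -0.2]
opening: 0.0856
t 5.25 tcp [0.5289 0.1039 0.0233] jig mm [-116.3   49.3   23.3] F [-0.8 -0.1 -0.2] open 0.0856
tool x angle in jig 1.5702 z [ 0. -0. -1.]
offset [-0.3 15.3 -0.7]
```

```bash
python3 -m pendant '{"angular":[[0,0,0],[0,0,0],[0,0,0],[0,0,0],[0,0,0]],"offset":[[0,4,0],[0,8,0],[0,11,0],[0,12,0],[0,13,0]],"fingers":[-1,-1,-1,-1,-1]}'
python3 st.py -101 49 24
```

```text
time: 5.88
position: [0.5407, 0.1028, 0.0233]
tcp_rot: [-0.0, 0.74, 0.672, -0.0]
wrist_force: [-2.2, 0.2, 0.8]
opening: 0.0853
t 5.88 tcp [0.5407 0.1028 0.0233] jig mm [-104.4   49.4   23.3] F [-2.2  0.2  0.8] open 0.0853
tool x angle in jig 1.5706 z [-0.001 -0.    -1.   ]
offset [-0.4  3.4 -0.7]
```

```bash
python3 -m pendant '{"angular":[[0,0,0],[0,0,0],[0,0,0],[0,0,0],[0,0,0]],"offset":[[0,1,0],[0,1,0],[0,2,0],[0,2,0],[0,2,0]],"fingers":[-1,-1,-1,-1,-1]}'
python3 st.py -101 49 24
```

```text
time: 6.5
position: [0.5433, 0.1026, 0.0233]
tcp_rot: [0.0, 0.74, 0.672, 0.0]
wrist_force: [-3.2, -0.3, -0.1]
opening: 0.0855
t 6.5 tcp [0.5433 0.1026 0.0233] jig mm [-101.8   49.4   23.3] F [-3.2 -0.3 -0.1] open 0.0855
tool x angle in jig 1.5704 z [ 0.  0. -1.]
offset [-0.4  0.8 -0.7]
```

```bash
python3 -m pendant '{"angular":[[0,0,0],[0,0,0],[0,0,0],[0,0,0],[0,0,0]],"offset":[[0,1,0],[0,1,0],[0,2,0],[0,2,0],[0,2,0]],"fingers":[-1,-1,-1,-1,-1]}'
```

```text
time: 7.12
position: [0.5442, 0.1025, 0.0233]
tcp_rot: [-0.001, 0.74, 0.672, -0.001]
wrist_force: [-4.7, 1.5, 3.8]
opening: 0.0852
```

```bash
python3 -m pendant '{"angular":[[0,0,0],[0,0,0],[0,0,0],[0,0,0],[0,0,0]],"offset":[[0,1,0],[0,1,0],[0,2,0],[0,2,0],[0,2,0]],"fingers":[-1,-1,-1,-1,-1]}'
```

```text
time: 7.75
position: [0.5442, 0.1024, 0.0231]
tcp_rot: [-0.002, 0.74, 0.672, -0.002]
wrist_force: [-7.7, 1.4, 5.3]
opening: 0.0856
```

The carrier has stopped against the rail. Next: back off, rise, and look.

```bash
python3 -m pendant '{"angular":[[0,0,0],[0,0,0],[0,0,0],[0,0,0],[0,0,0]],"offset":[[0,-10,0],[0,-30,0],[0,-50,-20],[0,-70,-70],[0,-70,-130]],"fingers":[-1,-1,-1,-1,-1]}'
python3 -m pendant '{"angular":[[0,0,0],[0,0,0],[0,0,0],[0,0,0],[0,0,0]],"offset":[[0,0,-50],[0,0,-90],[0,0,-90],[0,0,-90],[0,0,-90]],"fingers":[1,1,1,1,1]}'
python3 st.py -35 -225 200; python3 - <<'E'
from plant import bot
import cv2,pickle
print(bot.get_obs()['joint_positions'])
pickle.dump(bot.camera_params('wrist'),open('w3.pkl','wb'))
p,d=bot.grab_frame('wrist')
cv2.imwrite('pics/w3.png',p)
cv2.imwrite('pics/w3c.png',cv2.resize(p[180:330,240:440],None,fx=4,fy=4,interpolation=cv2.INTER_CUBIC))
E
```

```text
time: 8.38
position: [0.4768, 0.1089, 0.1539]
tcp_rot: [0.0, 0.74, 0.672, -0.0]
wrist_force: [2.4, 0.8, -0.3]
opening: 0.0855
time: 9.0
position: [0.4771, 0.1087, 0.2421]
tcp_rot: [-0.0, 0.741, 0.672, -0.001]
wrist_force: [0.2, 0.8, 0.8]
opening: 0.0002
t 9.0 tcp [0.4771 0.1087 0.2421] jig mm [-168.3   49.1  242.1] F [0.2 0.8 0.8] open 0.0002
tool x angle in jig 1.5703 z [-0.002 -0.001 -1.   ]
offset [-274.   133.5   42.1]
[-0.42021474  0.32019543  0.12952548  2.14657914 -0.06421135  0.68013267
  1.22668048]
```

View pics/w3c.png

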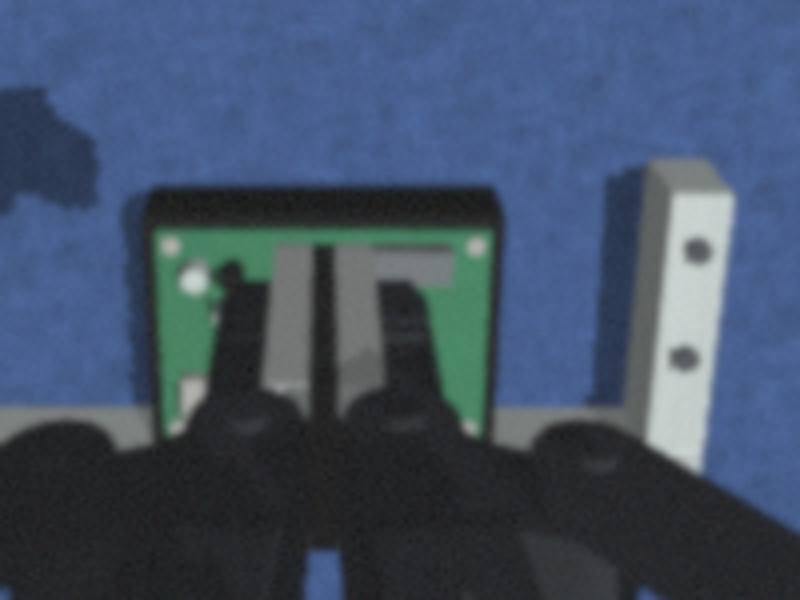

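The carrier's near edge (145–500, 190 in the crop) is square and sits against the rail line, with a gap of about 35 mm to the end stop on the right. Next: rotate, then go behind the sliding stop.

```bash
python3 -m pendant '{"angular":[[0,0,0.157],[0,0,0.314],[0,0,0.471],[0,0,0.628],[0,0,0.785]],"offset":[[-28,14,0],[-56,28,0],[-84,41,0],[-112,55,0],[-140,68,0]],"fingers":[1,1,1,1,1]}'
python3 st.py -35 -225 200
```

```text
time: 9.68
position: [0.5316, -0.0379, 0.2421]
tcp_rot: [-0.0, 0.942, 0.335, -0.001]
wrist_force: [0.8, -0.5, -0.4]
opening: 0.0001
t 9.68 tcp [ 0.5316 -0.0379  0.2421] jig mm [-99.9 -91.6 242.1] F [ 0.8 -0.5 -0.4] open 0.0001
tool x angle in jig 0.7803 z [-0.002 -0.001 -1.   ]
offset [-47.6 140.5  42.1]
```

```bash
python3 -m pendant '{"angular":[[0,0,0.157],[0,0,0.314],[0,0,0.471],[0,0,0.628],[0,0,0.78]],"offset":[[-10,28,8],[-20,56,16],[-29,84,25],[-38,112,33],[-48,141,42]],"fingers":[1,1,1,1,1]}'
python3 st.py -35 -222 35; python3 - <<'E'
from plant import bot
import cv2,pickle
pickle.dump(bot.camera_params('wrist'),open('w4.pkl','wb'))
p,d=bot.grab_frame('wrist')
cv2.imwrite('pics/w4.png',p)
E
```

```text
time: 10.3
position: [0.5842, -0.177, 0.1996]
tcp_rot: [0.0, 0.999, -0.048, -0.001]
wrist_force: [1.2, -0.9, 0.1]
opening: -0.0001
t 10.3 tcp [ 0.5842 -0.177   0.1996] jig mm [ -34.2 -224.9  199.6] F [ 1.2 -0.9  0.1] open -0.0001
tool x angle in jig 0.0008 z [-0.002 -0.    -1.   ]
offset [ -0.5  -3.  164.6]
```

View pics/w4.png

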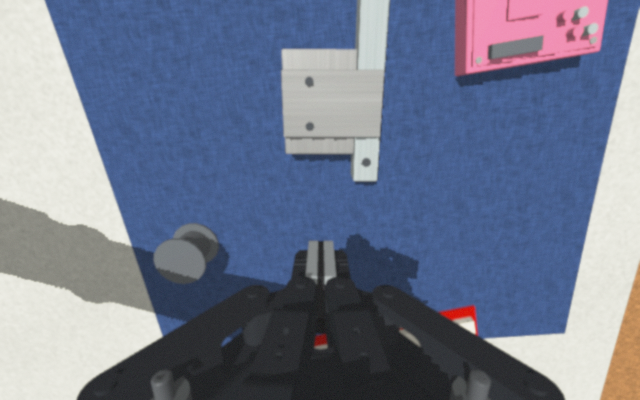

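The stop's block is at cols 283–355, with its outer end near row 153. The closed fingers (320,262) line up with it and are clear of its end. I'll check the face position before descending.

```bash
python3 - <<'E'
from h import *;import pickle,json
c=pickle.load(open('w4.pkl','rb'));J=json.load(open('jig.json'));Rj=R.from_euler('z',J[2])
for uv,z in (((287,154),.029),((283,50),.029),((356,180),.03),((378,180),.03),((313,50),.029)):
    P=atz(c,uv,z);print(uv,np.round(1e3*Rj.inv().apply(P-[J[0],J[1],0]),1))
E
```

```text
(287, 154) [ -68.8 -193.    29. ]
(283, 50) [-69.  -97.5  29. ]
(356, 180) [   3.2 -220.2   30. ]
(378, 180) [  26.4 -220.1   30. ]
(313, 50) [-41.4 -97.4  29. ]
```

```bash
python3 -m pendant '{"angular":[[0,0,0],[0,0,0],[0,0,0],[0,0,0],[0,0,0]],"offset":[[-1,-1,40],[-1,-2,80],[-1,-2,115],[-1,-2,140],[-1,-2,155]],"fingers":[1,1,1,1,1]}'
python3 -m pendant '{"angular":[[0,0,0],[0,0,0],[0,0,0],[0,0,0],[0,0,0]],"offset":[[0,0,5],[0,0,10],[0,-3,11],[0,-8,11],[0,-14,11]],"fingers":[1,1,1,1,1]}'
python3 st.py -35 -196 35
```

```text
time: 10.98
position: [0.5823, -0.1739, 0.0439]
tcp_rot: [-0.0, 0.999, -0.045, -0.002]
wrist_force: [0.1, 0.1, -0.6]
opening: -0.0
time: 11.6
position: [0.5851, -0.1598, 0.0358]
tcp_rot: [-0.0, 0.999, -0.045, 0.0]
wrist_force: [-0.4, -0.3, 0.2]
opening: 0.0
t 11.6 tcp [ 0.5851 -0.1598  0.0358] jig mm [ -34.9 -207.7   35.8] F [-0.4 -0.3  0.2] open 0.0
tool x angle in jig 0.0057 z [ 0.001 -0.    -1.   ]
offset [ -0.  -11.7   0.8]
```

```bash
python3 -m pendant '{"angular":[[0,0,0],[0,0,0],[0,0,0],[0,0,0],[0,0,0]],"offset":[[0,-6,0],[0,-14,0],[0,-24,0],[0,-34,0],[0,-44,0]],"fingers":[1,1,1,1,1]}'
python3 -m pendant '{"angular":[[0,0,0],[0,0,0],[0,0,0],[0,0,0],[0,0,0]],"offset":[[0,-10,0],[0,-19,0],[0,-28,0],[0,-36,0],[0,-41,0]],"fingers":[1,1,1,1,1]}'
python3 st.py -35 -67 35
```

```text
time: 12.22
position: [0.5892, -0.116, 0.0356]
tcp_rot: [0.0, 0.999, -0.045, 0.0]
wrist_force: [0.7, -3.1, 3.0]
opening: 0.0001
time: 12.85
position: [0.5926, -0.0748, 0.0352]
tcp_rot: [-0.0, 0.999, -0.045, 0.0]
wrist_force: [0.1, -2.9, 0.5]
opening: -0.0
t 12.85 tcp [ 0.5926 -0.0748  0.0352] jig mm [ -35.7 -122.5   35.2] F [ 0.1 -2.9  0.5] open -0.0
tool x angle in jig 0.006 z [ 0.  0. -1.]
offset [  1.  -55.5   0.2]
```

Good: about 3 N is the stop's friction alone. Now push slowly through the carrier contact.

```bash
python3 -m pendant '{"angular":[[0,0,0],[0,0,0],[0,0,0],[0,0,0],[0,0,0]],"offset":[[0,-4,0],[0,-8,0],[0,-12,0],[0,-16,0],[0,-20,0]],"fingers":[1,1,1,1,1]}'
python3 -m pendant '{"angular":[[0,0,0],[0,0,0],[0,0,0],[0,0,0],[0,0,0]],"offset":[[0,-5,0],[0,-10,0],[0,-15,0],[0,-20,0],[0,-25,0]],"fingers":[1,1,1,1,1]}'
python3 st.py -35 -67 35
```

```text
time: 13.48
position: [0.5942, -0.057, 0.0353]
tcp_rot: [0.001, 0.999, -0.046, 0.0]
wrist_force: [1.1, -6.0, -1.3]
opening: 0.0001
time: 14.1
position: [0.5967, -0.0322, 0.0353]
tcp_rot: [0.001, 0.999, -0.046, 0.0]
wrist_force: [2.4, -5.5, -0.9]
opening: -0.0003
t 14.1 tcp [ 0.5967 -0.0322  0.0353] jig mm [-35.7 -79.6  35.3] F [ 2.4 -5.5 -0.9] open -0.0003
tool x angle in jig 0.004 z [ 0.001 -0.002 -1.   ]
offset [  0.8 -12.6   0.2]
```

```bash
python3 -m pendant '{"angular":[[0,0,0],[0,0,0],[0,0,0],[0,0,0],[0,0,0]],"offset":[[0,-3,0],[0,-5,0],[0,-7,0],[0,-9,0],[0,-11,0]],"fingers":[1,1,1,1,1]}'
python3 st.py -35 -67 35
```

```text
time: 14.72
position: [0.5977, -0.0209, 0.0352]
tcp_rot: [0.001, 0.999, -0.046, 0.0]
wrist_force: [2.3, -5.4, -1.0]
opening: 0.0
t 14.72 tcp [ 0.5977 -0.0209  0.0352] jig mm [-35.7 -68.3  35.2] F [ 2.3 -5.4 -1. ] open 0.0
tool x angle in jig 0.0044 z [ 0.001 -0.001 -1.   ]
offset [ 0.7 -1.3  0.2]
```

```bash
python3 -m pendant '{"angular":[[0,0,0],[0,0,0],[0,0,0],[0,0,0],[0,0,0]],"offset":[[0,-1,0],[0,-1,0],[0,-2,0],[0,-2,0],[0,-2,0]],"fingers":[1,1,1,1,1]}'
python3 st.py -35 -67 35
```

```text
time: 15.35
position: [0.5979, -0.0194, 0.0353]
tcp_rot: [0.001, 0.999, -0.046, 0.0]
wrist_force: [2.1, -6.2, -0.7]
opening: -0.0001
t 15.35 tcp [ 0.5979 -0.0194  0.0353] jig mm [-35.8 -66.8  35.3] F [ 2.1 -6.2 -0.7] open -0.0001
tool x angle in jig 0.0042 z [ 0.001 -0.002 -1.   ]
offset [0.8 0.2 0.3]
```

```bash
python3 -m pendant '{"angular":[[0,0,0],[0,0,0],[0,0,0],[0,0,0],[0,0,0]],"offset":[[0,-1,0],[0,-2,0],[0,-2,0],[0,-2,0],[0,-2,0]],"fingers":[1,1,1,1,1]}'
```

```text
time: 15.98
position: [0.5979, -0.0193, 0.0353]
tcp_rot: [0.002, 0.999, -0.047, 0.001]
wrist_force: [2.8, -9.1, -1.5]
opening: 0.0001
```

```bash
python3 -m pendant '{"angular":[[0,0,0],[0,0,0],[0,0,0],[0,0,0],[0,0,0]],"offset":[[0,-1,0],[0,-2,0],[0,-2,0],[0,-2,0],[0,-2,0]],"fingers":[1,1,1,1,1]}'; python3 st.py -35 -67 35
```

```text
time: 16.6
position: [0.5978, -0.0192, 0.0353]
tcp_rot: [0.003, 0.999, -0.047, 0.001]
wrist_force: [2.0, -9.9, -3.1]
opening: 0.0003
t 16.6 tcp [ 0.5978 -0.0192  0.0353] jig mm [-35.8 -66.6  35.3] F [ 2.  -9.9 -3.1] open 0.0003
tool x angle in jig 0.0015 z [ 0.001 -0.007 -1.   ]
offset [0.8 0.4 0.3]
```

The stop has reached a hard contact where predicted (TCP −66.6 mm, expected −67). Next: back off, rise, and look at the carrier.

```bash
python3 -m pendant '{"angular":[[0,0,0],[0,0,0],[0,0,0],[0,0,0],[0,0,0]],"offset":[[0,15,0],[0,35,0],[0,45,-40],[0,45,-100],[0,45,-150]],"fingers":[1,1,1,1,1]}'
python3 st.py -170 90 240; python3 - <<'E'
from plant import bot
import cv2,pickle
pickle.dump(bot.camera_params('wrist'),open('w5.pkl','wb'))
p,d=bot.grab_frame('wrist')
cv2.imwrite('pics/w5.png',p)
E
```

```text
time: 17.23
position: [0.5931, -0.0589, 0.1869]
tcp_rot: [-0.001, 0.999, -0.046, -0.001]
wrist_force: [1.4, 0.8, -0.1]
opening: -0.0004
t 17.23 tcp [ 0.5931 -0.0589  0.1869] jig mm [ -36.7 -106.5  186.9] F [ 1.4  0.8 -0.1] open -0.0004
tool x angle in jig 0.005 z [-0.002  0.002 -1.   ]
offset [-132.4 -197.3  -52.6]
```

View pics/w5.png

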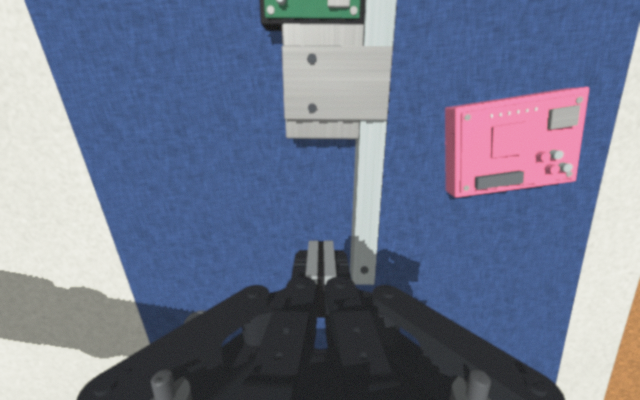

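```bash
python3 -m pendant '{"angular":[[0,0,0],[0,0,0],[0,0,0],[0,0,0],[0,0,0]],"offset":[[-10,-20,-20],[-20,-60,-40],[-20,-85,-60],[-20,-85,-60],[-20,-85,-60]],"fingers":[1,1,1,1,1]}'
python3 st.py -170 90 240; python3 - <<'E'
from plant import bot
import cv2,pickle
pickle.dump(bot.camera_params('wrist'),open('w6.pkl','wb'))
p,d=bot.grab_frame('wrist')
cv2.imwrite('pics/w6.png',p)
cv2.imwrite('pics/w6c.png',cv2.resize(p[40:190,260:420],None,fx=4,fy=4,interpolation=cv2.INTER_CUBIC))
E
```

```text
time: 17.9
position: [0.5808, 0.0267, 0.2446]
tcp_rot: [0.0, 0.999, -0.046, -0.001]
wrist_force: [-0.8, -0.6, -0.6]
opening: -0.0002
t 17.9 tcp [0.5808 0.0267 0.2446] jig mm [-57.2 -22.5 244.6] F [-0.8 -0.6 -0.6] open -0.0002
tool x angle in jig 0.0048 z [-0.002 -0.    -1.   ]
offset [-112.3 -113.     4.8]
```

View pics/w6.png

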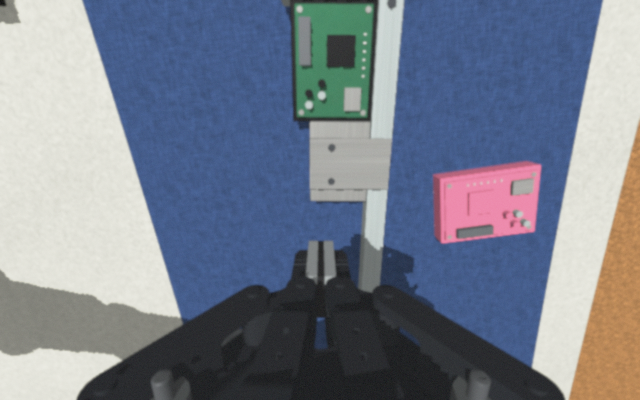

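View pics/w6c.png

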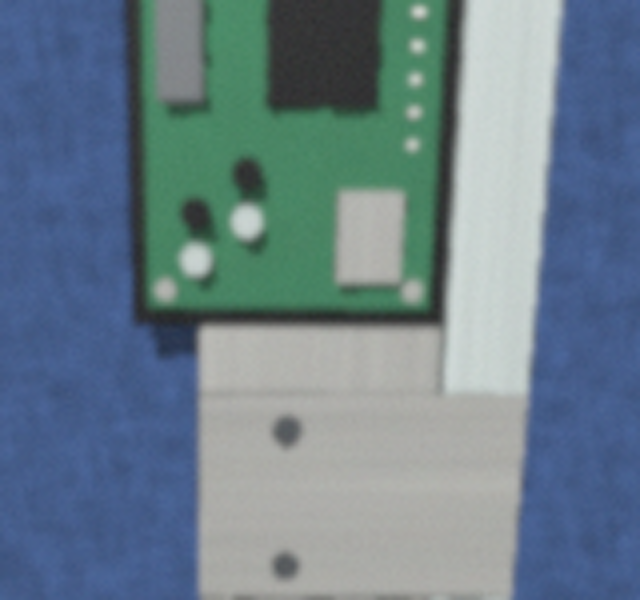

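The carrier (295–375, 0–120) touches the stop and sits along the rail. Next, turn back and look at the corner from the front.

```bash
python3 -m pendant '{"angular":[[0,0,-0.157],[0,0,-0.314],[0,0,-0.471],[0,0,-0.628],[0,0,-0.785]],"offset":[[-20,-10,0],[-40,-20,0],[-60,-35,0],[-80,-50,0],[-100,-70,0]],"fingers":[1,1,1,1,1]}'
python3 -m pendant '{"angular":[[0,0,-0.157],[0,0,-0.314],[0,0,-0.471],[0,0,-0.628],[0,0,-0.79]],"offset":[[0,0,0],[0,0,0],[0,0,0],[0,0,0],[0,0,0]],"fingers":[0,-0.5,-1,-1,-1]}'
python3 st.py -180 75 240; python3 - <<'E'
from plant import bot
import cv2,pickle
pickle.dump(bot.camera_params('wrist'),open('w7.pkl','wb'))
p,d=bot.grab_frame('wrist')
cv2.imwrite('pics/w7.png',p)
E
```

```text
time: 18.58
position: [0.4874, 0.1048, 0.2445]
tcp_rot: [0.0, 0.94, 0.341, -0.001]
wrist_force: [-0.2, -0.3, -0.4]
opening: -0.0001
time: 19.2
position: [0.488, 0.1046, 0.2444]
tcp_rot: [-0.0, 0.736, 0.677, -0.001]
wrist_force: [0.3, -0.5, -1.0]
opening: 0.0854
t 19.2 tcp [0.488  0.1046 0.2444] jig mm [-157.    46.1  244.4] F [ 0.3 -0.5 -1. ] open 0.0854
tool x angle in jig 1.5829 z [-0.002 -0.001 -1.   ]
offset [ 29.2 -22.6   4.4]
```

View pics/w7.png

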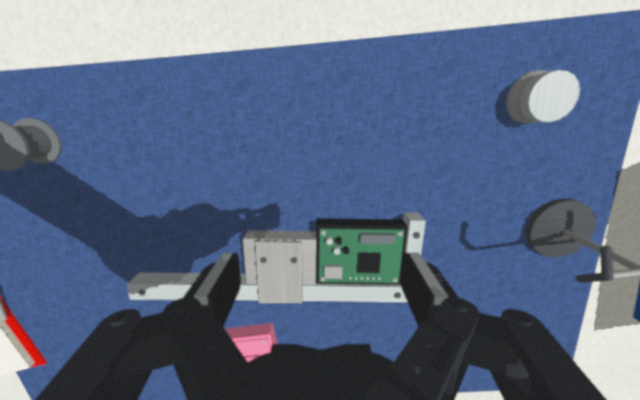

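```bash
python3 - <<'E'
import cv2
p=cv2.imread('pics/w7.png')
cv2.imwrite('pics/w7c.png',cv2.resize(p[205:310,300:435],None,fx=5.5,fy=5.5,interpolation=cv2.INTER_CUBIC))
E
```

```text
(no output)
```

View pics/w7c.png

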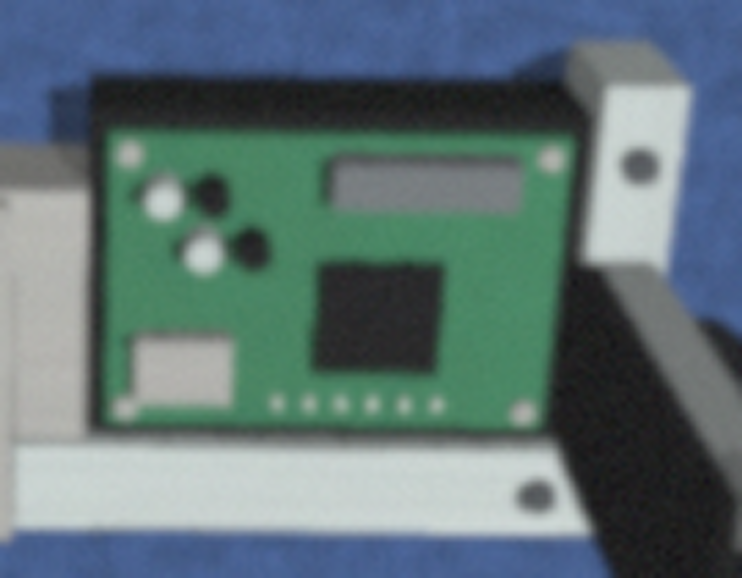

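It looks flush on all three sides. One gentle, wide press towards the rail (fingers clear of the end stop, centred at y = 85 mm) will confirm the seat.

```bash
python3 -m pendant '{"angular":[[0,0,0.012],[0,0,0.012],[0,0,0.012],[0,0,0.012],[0,0,0.012]],"offset":[[20,0,40],[39,0,80],[39,0,120],[39,0,160],[39,0,190]],"fingers":[-1,-1,-1,-1,-1]}'
python3 -m pendant '{"angular":[[0,0,0],[0,0,0],[0,0,0],[0,0,0],[0,0,0]],"offset":[[0,0,12],[0,0,24],[0,0,30],[0,0,30],[0,0,30]],"fingers":[-1,-1,-1,-1,-1]}'
python3 st.py -102 85 23.3
```

```text
time: 19.88
position: [0.4913, 0.1437, 0.0531]
tcp_rot: [-0.0, 0.743, 0.67, -0.001]
wrist_force: [-0.6, 1.1, 0.2]
opening: 0.0855
time: 20.5
position: [0.4924, 0.1456, 0.026]
tcp_rot: [0.0, 0.741, 0.671, 0.001]
wrist_force: [-0.0, 1.0, 0.1]
opening: 0.0852
t 20.5 tcp [0.4924 0.1456 0.026 ] jig mm [-156.6   87.3   26. ] F [-0.   1.   0.1] open 0.0852
tool x angle in jig 1.5684 z [ 0.001  0.    -1.   ]
offset [-2.2 54.6  2.7]
```

```bash
python3 -m pendant '{"angular":[[0,0,0],[0,0,0],[0,0,0],[0,0,0],[0,0,0]],"offset":[[-2,12,1],[-2,24,2],[-2,36,2],[-2,43,2],[-2,48,2]],"fingers":[-1,-1,-1,-1,-1]}'
python3 -m pendant '{"angular":[[0,0,0],[0,0,0],[0,0,0],[0,0,0],[0,0,0]],"offset":[[0,2,0],[0,3,0],[0,4,0],[0,5,0],[0,5,0]],"fingers":[-1,-1,-1,-1,-1]}'
python3 st.py -102 85 23.3
```

```text
time: 21.12
position: [0.54, 0.1386, 0.0233]
tcp_rot: [0.0, 0.741, 0.671, 0.0]
wrist_force: [0.8, -0.7, 1.0]
opening: 0.0854
time: 21.75
position: [0.5445, 0.1382, 0.0234]
tcp_rot: [0.0, 0.741, 0.671, 0.0]
wrist_force: [0.0, -0.5, 0.2]
opening: 0.0855
t 21.75 tcp [0.5445 0.1382 0.0234] jig mm [-104.    84.9   23.4] F [ 0.  -0.5  0.2] open 0.0855
tool x angle in jig 1.5685 z [ 0.  0. -1.]
offset [0.1 2.  0.1]
```

```bash
python3 -m pendant '{"angular":[[0,0,0],[0,0,0],[0,0,0],[0,0,0],[0,0,0]],"offset":[[0,1,0],[0,2,0],[0,2,0],[0,2,0],[0,2,0]],"fingers":[-1,-1,-1,-1,-1]}'; python3 st.py -102 85 23.3
```

```text
time: 22.38
position: [0.5464, 0.138, 0.0233]
tcp_rot: [-0.0, 0.741, 0.671, -0.0]
wrist_force: [-0.5, 0.7, 0.1]
opening: 0.0852
t 22.38 tcp [0.5464 0.138  0.0233] jig mm [-102.1   84.9   23.3] F [-0.5  0.7  0.1] open 0.0852
tool x angle in jig 1.5684 z [-0. -0. -1.]
offset [0.1 0.1 0. ]
```

```bash
python3 -m pendant '{"angular":[[0,0,0],[0,0,0],[0,0,0],[0,0,0],[0,0,0]],"offset":[[0,1,0],[0,2,0],[0,2,0],[0,2,0],[0,2,0]],"fingers":[-1,-1,-1,-1,-1]}'; python3 st.py -102 85 23.3
```

```text
time: 23.0
position: [0.5476, 0.1379, 0.0232]
tcp_rot: [-0.0, 0.741, 0.672, -0.001]
wrist_force: [-3.1, 0.4, 1.7]
opening: 0.0854
t 23.0 tcp [0.5476 0.1379 0.0232] jig mm [-100.9   84.9   23.2] F [-3.1  0.4  1.7] open 0.0854
tool x angle in jig 1.5689 z [-0.002 -0.    -1.   ]
offset [ 0.1 -1.1 -0.1]
```

```bash
python3 -m pendant '{"angular":[[0,0,0],[0,0,0],[0,0,0],[0,0,0],[0,0,0]],"offset":[[0,1,0],[0,2,0],[0,2,0],[0,2,0],[0,2,0]],"fingers":[-1,-1,-1,-1,-1]}'; python3 st.py -102 85 23.3
```

```text
time: 23.62
position: [0.5477, 0.1379, 0.0231]
tcp_rot: [-0.002, 0.741, 0.672, -0.002]
wrist_force: [-6.6, 1.4, 4.4]
opening: 0.0855
t 23.62 tcp [0.5477 0.1379 0.0231] jig mm [-100.8   84.9   23.1] F [-6.6  1.4  4.4] open 0.0855
tool x angle in jig 1.5696 z [-0.006 -0.    -1.   ]
offset [ 0.1 -1.2 -0.2]
```

Contact came at the same place as before (−100.8 mm), so the carrier is seated. Next: retreat and take a last look.

```bash
python3 -m pendant '{"angular":[[0,0,0],[0,0,0],[0,0,0],[0,0,0],[0,0,0]],"offset":[[0,-10,0],[0,-30,0],[0,-55,-20],[0,-65,-70],[0,-65,-130]],"fingers":[-1,-1,-1,-1,-1]}'
python3 -m pendant '{"angular":[[0,0,0],[0,0,0],[0,0,0],[0,0,0],[0,0,0]],"offset":[[-20,0,-50],[-50,0,-90],[-50,0,-100],[-50,0,-100],[-50,0,-100]],"fingers":[-1,-1,-1,-1,-1]}'
python3 st.py; python3 - <<'E'
from plant import bot
import cv2,pickle
pickle.dump(bot.camera_params('wrist'),open('w8.pkl','wb'))
p,d=bot.grab_frame('wrist');cv2.imwrite('pics/w8.png',p)
cv2.imwrite('pics/w8c.png',cv2.resize(p[190:320,280:440],None,fx=5,fy=5,interpolation=cv2.INTER_CUBIC))
p,d=bot.grab_frame('top');cv2.imwrite('pics/top8.png',p)
E
```

```text
time: 24.25
position: [0.4852, 0.1439, 0.1539]
tcp_rot: [0.0, 0.741, 0.671, -0.0]
wrist_force: [1.3, 0.3, 0.0]
opening: 0.0854
time: 24.88
position: [0.4804, 0.0952, 0.2521]
tcp_rot: [-0.0, 0.741, 0.672, -0.001]
wrist_force: [-0.1, 0.8, -0.2]
opening: 0.0852
t 24.88 tcp [0.4804 0.0952 0.2521] jig mm [-163.7   36.   252.1] F [-0.1  0.8 -0.2] open 0.0852
tool x angle in jig 1.5699 z [-0.002 -0.    -1.   ]
```

View pics/w8c.png

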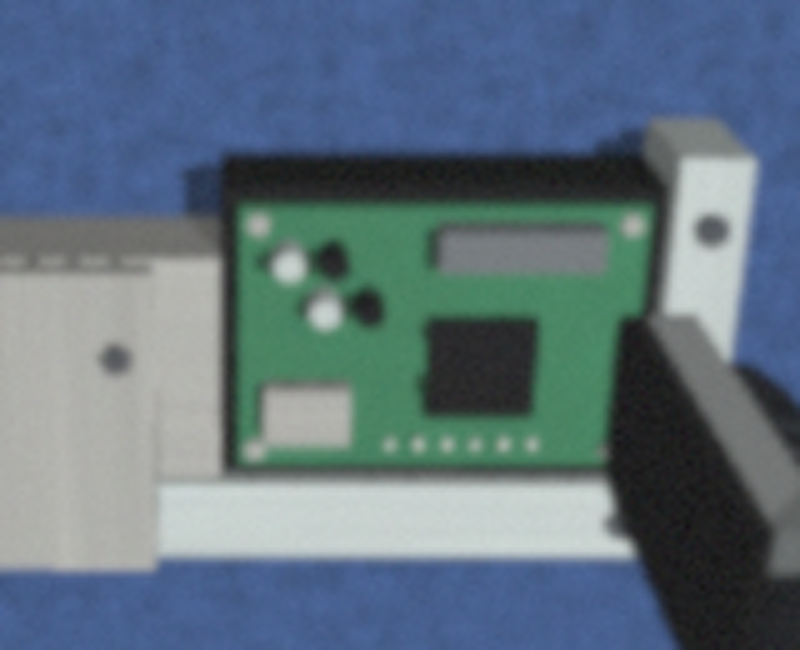

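View pics/top8.png

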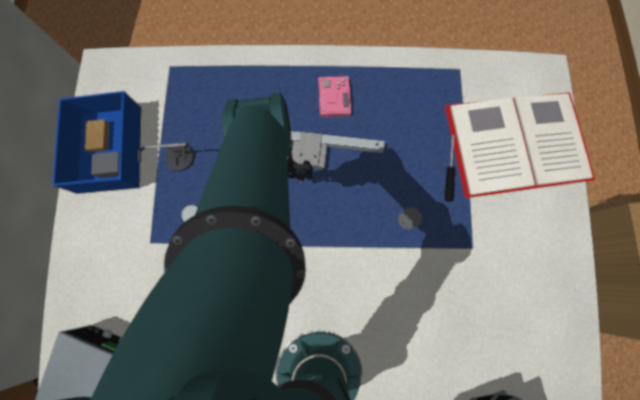

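The crop shows the carrier edges touching the stop (225), the rail (473) and the end stop (660), parallel and with no visible gap. The spool, screwdriver and helping-hands stand are where they were. The tin is partly hidden by the arm in the top view, but the arm never went near it.

```bash
python3 -c "
from plant import bot
print(bot.finish_job())"
```

```text
the job is handed in; nothing more can be done
None
```

The smaller green circuit board's carrier is in the fixture corner, with the sliding stop pushed up against its other side. I handed the job in at about 25 s of the 54 s allowed, with the arm raised clear; no verdict was reported.

- **What I did:** I pushed the carrier flat onto the rail with the open fingers. Then I pushed the sliding stop along the rail with the closed fingers, which carried the board to the fixed end stop. A second gentle press toward the rail confirmed the seat.
- **Contact checks:** The stop came up solid at −66.6 mm, against −67 mm expected for a carrier that is home. Both presses toward the rail stopped at about −101 mm. The highest push force I read was about 10 N.
- **Last pictures:** The carrier's edges look parallel and touching at the rail, the end stop and the sliding stop. I judged this by eye and from the contact positions, without a final numerical fit. The raised finger hid the far corner of the carrier.
- **Bystanders:** The spool, screwdriver and helping-hands stand had not moved. The arm partly hid the tin in the last top view; it never went near the tin, and the wrist view after the stop push showed it upright.

No check failed or disagreed.

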